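# Run the tube-rack carriage past the barcode reader and brake it at the sampling mark

### The arm

A 7-joint arm with a two-finger parallel gripper is mounted at the origin on the work surface. World frame = base frame: x ahead of the robot, y to its left, z up, the work surface at z = 0. Lengths are in m, angles in rad, forces in N, time in s.
With the tool pointing down it reaches from about 0.35 to 0.9 m from the base axis. Payload 8.1 kg.
Tool frame: the origin (TCP) lies at the very end of the fingers, on their centre line; the grasp point (between the pads) lies 19 mm behind it; z points along the fingers, y is the line along which they close (so a half turn about z gives the same grasp; the last joint's range is limited). The gripper opens to 92 mm and grips with 3 to 60 N. Pads are 19 mm wide; open, the fingers measure 130 mm over their backs; the gripper's body (75 mm by 190 mm) begins 47 mm behind the grasp point.
Start: joints at [1.21, 0.434, 0.025, 1.573, -0.012, 1.134, -0.075], TCP at [0.159, -0.604, 0.227] pointing down, gripper open.
Joint ranges: [-2.62, 2.62], [-0.44, 2.09], [-1.27, 1.32], [0.08, 2.57], [-1.32, 4.46], [0.12, 2], [-2.74, 2.74]. Speed limits (rad/s): [2.22, 2.22, 3.01, 3.01, 3.14, 3.14, 3.14].

### API

Orientations are given as a rotation vector (axis times angle).
In Python, from cell import observe, get_image, sign_off, find_in, trace, place_of gives the robot as it stands. The module is installed in compiled form; this text tells all that it offers.
- The arm moves only by the shell command python3 -m handwheel 'ROWS' [OPENING] [FORCE]. ROWS is JSON, a list of rows, each a list of 6 numbers: the shift along the tool's x, y, z each as a share of 0.02 m, from -1 to 1, then the turn, a rotation vector about the tool's x, y, z each as a share of 4 degrees, from -1 to 1. A call has 1 to 8 rows; each row shifts and turns the commanded pose from where the row before left it, along the tool's axes as they then stand; what a row does not reach is not made up. A row lasts 1/12 s, in which the tool goes at most 41.7 mm and 7.16 degrees, less where a joint would pass 70% of its speed; a pose out of reach is approached as far as the arm can. A call with a number of a shift or a turn outside -1 to 1 is refused whole. A call with a gripper value outside its range is refused whole. OPENING is the opening, from 0 (shut) to 1 (fully open), set as the call begins (- or left out, the last holds). The fingers move at their own pace and stop on an object; FORCE is the grip in N (left out, the last holds). Time passes only in rows, so rows that do not move let the fingers close. It gives the time, the measured TCP pose, the force, the opening and the grip force at its end, in the units of the state.
- observe(): the state, without advancing time (a new reading comes with each control period).
- get_image(name): name is "scene" or "top" or "wrist"; returns a dict with "image" (420x560x3 uint8, red, green, blue), "fx", "fy", "cx", "cy" (pixels), "k1" (the pictures are not rectified: a ray, as slopes to the right and down, at radius r is drawn at 1 + k1 r^2 times it, then the intrinsics apply), "position" and "orientation" of the camera in the world. Camera axes: x right, y down, z forward; pixel columns grow to the right and rows downward; lengths in m; the calibration is good to about 2 mm. A picture is of the moment at which its call begins. There is no depth.
- sign_off(): hands the job in; it is judged then, once.
Trained networks look in the newest picture that a camera, given by its name, has taken for a name from the list of things; names that differ only in an ending like _2 or _b are one class to them, and where a whole thing is asked for, a point or a joint stands for the part that bears it (a point fixed in the world has none). Each returns a list of dicts, best first, with "score" (0 to 1); they miss things now and then, are a little off and sometimes report something else, mostly with a low value. They report only what shows in the picture. A call takes as long as a camera call. They do not tell look-alikes from the thing itself.
- find_in(label, camera): "rect" ([centre column, centre row, width, height] as shares, 0 to 1, of the picture: columns of its width, rows of its height, round what is visible of it).
- trace(label, camera): "region" (420x560 bool, what is visible of it) and "rect" ([centre column, centre row, width, height] as shares, 0 to 1, of the picture: columns of its width, rows of its height, round what is visible of it).
- place_of(label, camera): "point" ([column, row] as shares, 0 to 1, of the picture: columns of its width, rows of its height: a listed point, or the origin of a listed thing).
The state is a dict: "clock": time; "joints": joint angles; "dq": joint speeds; "joint_efforts": joint torques, N m; "position": TCP position; "ee_rot": TCP orientation; "force": force on the tool from outside, world axes, zero at the start; "ft_torque": the same for the moment, N m; "width": opening from 0.0 (shut) to 1.0 (fully open); "gripper_force": force on a finger pad.
Only numpy, scipy, OpenCV 4.12 (cv2) and the standard library are available. Lean on these libraries where they do the work, as an engineer would, in place of code of your own. Each camera call takes 0.05 s, during which the arm holds its last target. There are 200 camera calls.

### The job

Push the loaded tube-rack carriage along its low-friction rails so that it runs past the barcode reader's window at about 0.2 m/s (the reader accepts 0.12 to 0.30 m/s), then brake it so that it comes to rest with its pointer at the index mark, without ever striking the end stop beyond it, and let go. Work from inside the gap between the two push plates and touch the carriage only on the rubber pads of their inner faces, gently, without bumping or clamping; leave the yellow tub and the white bottle where they stand.

Things in the scene. Friction and masses are not known exactly. Their poses are not given: they have to be found in the camera images.
- track: fixed loader track on the bench: aluminium base 250 x 760 x 18 mm (x from 100 mm to the robot's side of the origin to 150 mm beyond it) with two steel rails and a grey end stop with rubber buffer at each end. Origin on the bench in the middle of the length; its +y axis is the direction of travel. Its position and yaw differ from run to run.
- carriage (a joint): travel of the carriage along the track's +y, m: 0 at the start stop, 0.42 touching the far end stop. The carriage's middle is at track y = value - 0.21. Starts at rest at 0.005 to 0.04. Moving mass nominally 2.6 kg (0.75 to 1.35 times that); Coulomb friction about 0.05 N and viscous drag about 0.1 N s/m: pushed to 0.2 m/s it would coast over 0.4 m.
- pointer (a point): tip of the steel pointer in the middle of the carriage's far (+x) side, 47 mm above the bench; track x = 0.106, track y = joint - 0.21.
- mark: fixed index mark: steel block 30 mm wide, 26 mm high, on the track's far edge, its point facing the carriage. Origin (underside) on the line through its point; pointer and mark are aligned when both have the same track y. Its place corresponds to joint values 0.32 to 0.36, so 60 to 100 mm before the end stop.
- reader: fixed barcode reader: white box 85 x 74 x 110 mm beyond the track's far edge, black window in its face towards the track. Origin on the bench below the middle of that face, same yaw as the track. The pointer is in front of the window while it is within 25 mm of the origin along track y. Its place corresponds to joint values 0.15 to 0.18.
- rack_top (a point): grey tube rack with capped tubes on the carriage (85 x 215 mm, caps' top 115 mm above the bench, robot-side face at track x = -0.008) and the two aluminium push plates sticking out towards the robot at the carriage's ends (8 mm thick, 34 to 100 mm above the bench, track x -0.100 to -0.015, lips over the pads' tops and near ends). Point: rack's middle, caps' height. Do not touch these.
- lead_pad: black rubber buffer pad on the inner face of the front (+y) push plate, facing -y: 80 mm along x, 60 mm high. It yields up to 4 mm into the plate (600 N/m, damped 60 N s/m). Origin: centre of its exposed face, 65 mm above the bench, track x = -0.056, 110 mm ahead of the carriage's middle. Push here to speed the carriage up.
- trail_pad: the same on the rear (-y) push plate, facing +y: origin at the centre of its exposed face, 110 mm behind the carriage's middle, 220 mm from the lead pad's face. Push here (towards -y) to brake; meeting a pad at a closing speed above about 0.07 m/s is a bump. Between the two pads there is nothing above the 18 mm high track base.
- sharps_tub: yellow tub with lid, 88 mm across, 102 mm high, on the bench between robot and track, to the left; leave alone. Origin at the centre of the underside.
- wash_bottle: white bottle, 70 mm across, 130 mm high, on the bench between robot and track, to the right; leave alone. Origin at the centre of the underside.
Not all that is in view belongs to the job. Leave any blue or purple look-alike of the reader alone.

How it is judged:
By the outcome, as a careful person would: the job done as asked, in the order asked, and still so for the second after the job is handed in, with the robot touching nothing.
It also fails if it takes over 38 s, if anything falls off the work surface, if the arm or the gripper's body presses on something with over 40 N, if the wrist force passes 120 N, or if a joint passes its speed limit or range.

## Working session

There is one attempt and no reset: what is moved stays moved. The work goes in short steps, Python scripts to look and compute and a shell command to move; the robot and the scene stay as the last step left them, time stands still between calls to the robot, and variables do not carry over. Pictures are saved under pics/ and viewed, at most 10 in all, crops included, and the job is handed in when it is done.

```bash
mkdir -p pics; cat > h.py <<'E'
import numpy as np, cv2
from scipy.spatial.transform import Rotation as R
from cell import *
def Rm(o):
    o=np.array(o,float)
    return o if o.shape==(3,3) else (R.from_rotvec(o) if o.size==3 else R.from_quat(o)).as_matrix()
def ray(c,p):
    K=np.array([[c['fx'],0,c['cx']],[0,c['fy'],c['cy']],[0,0,1]])
    q=cv2.undistortPoints(np.array([[p]],float),K,np.array([c['k1'],0,0,0,0.]))[0,0]
    return Rm(c['orientation'])@np.array([q[0],q[1],1])
def at(c,sh,z):
    d=ray(c,[sh[0]*560,sh[1]*420]); o=np.array(c['position']); return (o+d*(z-o[2])/d[2])
E
python3 - <<'E'
from h import *
print(observe())
H=dict(pointer=.047,mark=0,reader=0,rack_top=.115,lead_pad=.065,trail_pad=.065,track=0,sharps_tub=0,wash_bottle=0)
for n in("scene","top"):
    c=get_image(n); cv2.imwrite(f"pics/{n}0.png",c['image'][:,:,::-1])
    print(n,c['position'],c['orientation'],c['k1'])
    for k,z in H.items():
        for r in place_of(k,n)[:3]:
            print(k,round(r['score'],2),np.round(np.array(r['point'])*[560,420]),at(c,r['point'],z).round(4))
E
```

```text
{'clock': 0.0, 'joints': array([ 1.21036855,  0.43521972,  0.02497191,  1.57409996, -0.0115624 ,
        1.13397948, -0.07510397]), 'dq': array([-1.10218479e-03,  5.93292847e-04,  1.15880356e-03,  7.95184283e-04,
       -3.85776807e-05, -1.71777334e-03,  6.10272692e-04]), 'joint_efforts': array([-6.41357528e-04, -6.67850661e+01,  9.84807909e-01, -3.14467871e+01,
       -6.05798140e-02,  4.29831748e-02,  1.67193812e-04]), 'position': array([ 0.159167  , -0.60386917,  0.22594589]), 'ee_rot': array([-3.11403096e+00, -4.03590457e-01,  5.86474287e-04]), 'force': array([ 0.19088805, -0.59233306, -0.05706537]), 'ft_torque': array([ 0.03087904,  0.04263499, -0.01175343]), 'gripper_force': 0.0, 'width': 0.9991110098711591}
scene [1.27908307 0.3926015  0.9082836 ] [-1.27046816 -2.24334233  0.93227647] -0.05168041348326184
pointer 0.61 [180. 223.] [ 0.6688 -0.2364  0.047 ]
mark 0.67 [283. 279.] [0.6549 0.0585 0.    ]
mark 0.63 [250. 194.] [ 0.4414 -0.1733  0.    ]
reader 0.88 [263. 333.] [ 0.8063  0.0939 -0.    ]
reader 0.74 [207. 275.] [ 0.7392 -0.1042  0.    ]
reader 0.63 [155. 260.] [ 0.7702
[... 487 characters left out ...]
0.4985864  -0.01544065  1.08929524] [-2.1620345   2.21405904 -0.07891721] -0.05361937886142447
pointer 0.97 [369. 168.] [ 0.6773 -0.2358  0.047 ]
pointer 0.46 [310. 151.] [ 0.7213 -0.0985  0.047 ]
mark 0.68 [236. 174.] [0.6794 0.08   0.    ]
reader 0.83 [232. 124.] [0.8015 0.0877 0.    ]
reader 0.69 [315. 314.] [ 0.3351 -0.1032  0.    ]
reader 0.67 [311. 149.] [ 0.7353 -0.1055  0.    ]
rack_top 0.91 [383. 194.] [ 0.6075 -0.2492  0.115 ]
lead_pad 0.46 [331. 240.] [ 0.5106 -0.1379  0.065 ]
trail_pad 0.76 [429. 236.] [ 0.5152 -0.3647  0.065 ]
track 0.77 [291. 221.] [ 0.5596 -0.0505  0.    ]
sharps_tub 0.74 [142. 333.] [0.2991 0.3115 0.    ]
wash_bottle 0.86 [416. 326.] [ 0.301  -0.3442  0.    ]
```

View pics/top0.png

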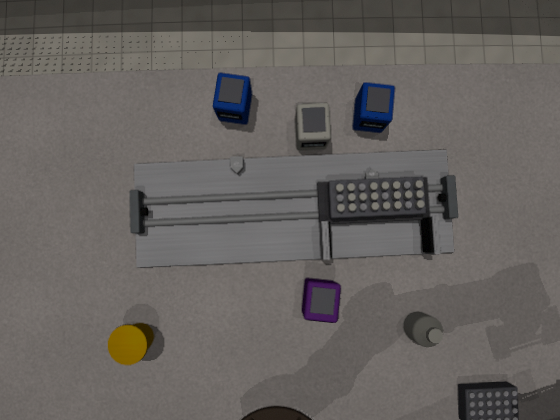

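View pics/scene0.png

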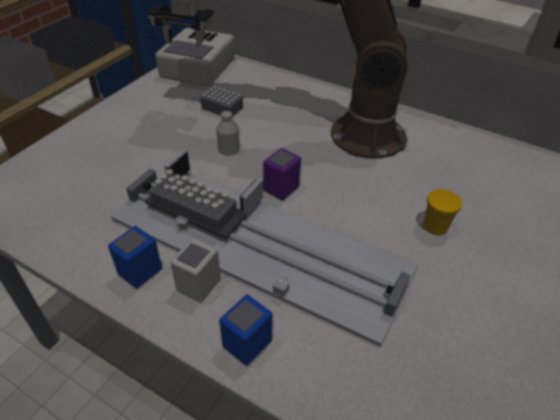

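The top view shows the carriage at the right, with the lead plate near (325,240) and the black trail pad near (428,235). The white reader is at (313,125) and the mark at (237,163). The blue and purple boxes are decoys.

```bash
python3 - <<'E'
from h import *
c=get_image("top"); m=trace("track","top")[0]['region'].astype(np.uint8)
m2=trace("pointer","top")
h=cv2.convexHull(max(cv2.findContours(m,0,2)[0],key=cv2.contourArea))[:,0].astype(float)
P=np.array([at(c,p/[560,420],.018)[:2] for p in h])
(cx,cy),s,a=cv2.minAreaRect(P.astype(np.float32)*1000); print(cx,cy,s,a)
for p,q in zip(h,P): print(p,q.round(3),end=' ')
cv2.imwrite("pics/top_m.png",cv2.resize(np.hstack([c['image'][130:280,120:270,::-1],c['image'][160:310,300:450,::-1]]),None,fx=2.6,fy=2.6,interpolation=3))
E
```

```text
591.7252807617188 -58.20819091796875 (255.55245971679688, 789.1098022460938) 0.764493465423584
[444. 150.] [ 0.723 -0.427] [446. 152.] [ 0.718 -0.431] [454. 178.] [ 0.654 -0.448] [457. 197.] [ 0.608 -0.453] [457. 214.] [ 0.567 -0.45 ] [453. 249.] [ 0.483 -0.437] [451. 251.] [ 0.478 -0.431] [448. 252.] [ 0.476 -0.424] [442. 253.] [ 0.474 -0.409] [325. 260.] [ 0.465 -0.129] [159. 266.] [0.46  0.265] [137. 266.] [0.461 0.318] [136. 265.] [0.463 0.32 ] [135. 263.] [0.468 0.322] [130. 229.] [0.549 0.334] [129. 210.] [0.595 0.336] [129. 192.] [0.638 0.336] [134. 165.] [0.703 0.324] [135. 164.] [0.706 0.322] [148. 163.] [0.707 0.29 ] [278. 155.] [ 0.719 -0.024] [305. 154.] [ 0.72  -0.089] [425. 150.] [ 0.724 -0.38 ]
```

View pics/top_m.png

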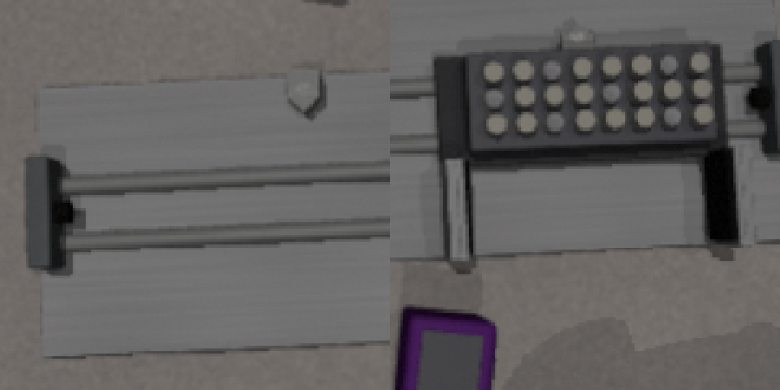

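The black pad stands slightly proud of its plate and lip. Track yaw is about 1.3°, start q ≈ 0.022, mark q ≈ 0.342, and reader q ≈ 0.165. I'll turn and approach first, watching how far the arm lags its command.

```bash
cat >> h.py <<'E'
O=np.array([.566,-.057]); th=.0233
ex=np.array([np.cos(th),np.sin(th)]); u=np.array([-np.sin(th),np.cos(th)])
def tool(tx,ty,z):
    s=observe(); p=np.array(s['position']); M=Rm(s['ee_rot'])
    g=np.r_[O+tx*ex+ty*u,z]; r=p[:2]-O
    w=np.c_[u,-ex].T  # desired: tool x=ex, y=-u, z down
    D=np.c_[np.r_[ex,0],np.r_[-u,0],[0,0,-1]]
    print('t',s['clock'],'track xy',(r@ex).round(4),(r@u).round(4),'z',p[2].round(4),'F',np.round(s['force'],2))
    print('shift units',(M.T@(g-p)/.02).round(2),'turn units',(R.from_matrix(M.T@D).as_rotvec(degrees=True)/4).round(2))
E
python3 -m handwheel '[[1,-1,0,0,0,0.85],[1,-1,0,0,0,0.85],[1,-1,0,0,0,0.85],[1,-1,0,0,0,0.85]]'
python3 -c "from h import *; tool(-.056,-.188,.06)"
python3 -m handwheel '[[1,-1,0,0,0,0],[1,-1,0,0,0,0],[1,-1,0,0,0,0],[1,-1,0,0,0,0]]'
python3 -c "from h import *; tool(-.056,-.188,.06)"
```

```text
clock: 1.48
position: [0.2247, -0.5112, 0.2268]
ee_rot: [-3.141, -0.026, 0.0]
force: [1.0, -0.4, 0.4]
width: 1.001
gripper_force: 0.0
t 1.4833 track xy -0.3518 -0.4461 z 0.2268 F [ 0.97 -0.4   0.44]
shift units [ 14.7  -13.01   8.34] turn units [-0.   0.  -0.1]
clock: 1.82
position: [0.3038, -0.4296, 0.227]
ee_rot: [3.141, 0.032, 0.0]
force: [1.2, 0.2, 0.1]
width: 0.999
gripper_force: 0.0
t 1.8167 track xy -0.2708 -0.3664 z 0.227 F [1.15 0.24 0.1 ]
shift units [10.71 -8.96  8.35] turn units [ 0.01 -0.   -0.04]
```

```bash

python3 -m handwheel '[[1,-0.9,0,0,0,0],[1,-0.9,0,0,0,0],[1,-0.9,0,0,0,0],[1,-0.9,0,0,0,0],[1,-0.9,0,0,0,0],[1,-0.9,0,0,0,0],[1,-0.9,0.5,0,0,0],[1,-0.9,0.5,0,0,0]]'
python3 -c "from h import *; tool(-.056,-.188,.06)"
python3 -m handwheel '[[0.9,-0.7,0.5,0,0,0],[0,0,0.5,0,0,0],[0,0,0,0,0,0]]'
python3 -c "from h import *; tool(-.056,-.188,.06)"
```

```text
clock: 2.48
position: [0.4613, -0.2827, 0.2072]
ee_rot: [3.141, 0.032, 0.003]
force: [0.1, 0.2, -0.7]
width: 1.001
gripper_force: 0.0
t 2.4833 track xy -0.1099 -0.2232 z 0.2072 F [ 0.08  0.2  -0.74]
shift units [ 2.68 -1.78  7.36] turn units [ 0.01 -0.02 -0.05]
clock: 2.73
position: [0.4777, -0.2674, 0.1849]
ee_rot: [-3.14, -0.037, 0.004]
force: [-0.5, -0.3, 0.2]
width: 0.996
gripper_force: 0.0
t 2.7333 track xy -0.0932 -0.2083 z 0.1849 F [-0.53 -0.29  0.2 ]
shift units [ 1.88 -1.    6.24] turn units [-0.02  0.03 -0.  ]
```

```bash

python3 -m handwheel '[[0.9,-0.5,0.5,0,0,0],[0.9,-0.5,0.5,0,0,0],[0,0,0.5,0,0,0],[0,0,0.5,0,0,0],[0,0,0,0,0,0]]'
python3 - <<'E'
from h import *
tool(-.056,-.188,.06)
w=get_image("wrist")['image']; t=get_image("top")['image']
cv2.imwrite("pics/w1.png",np.hstack([cv2.resize(w[:,:,::-1],(400,300)),cv2.resize(t[100:310,260:540,::-1],(400,300))]))
E
```

```text
clock: 3.15
position: [0.5111, -0.2492, 0.1449]
ee_rot: [-3.141, -0.03, 0.006]
force: [-0.8, -0.7, 0.4]
width: 1.0
gripper_force: 0.0
t 3.15 track xy -0.0593 -0.1909 z 0.1449 F [-0.78 -0.65  0.41]
shift units [ 0.18 -0.14  4.25] turn units [-0.01  0.05 -0.06]
```

View pics/w1.png

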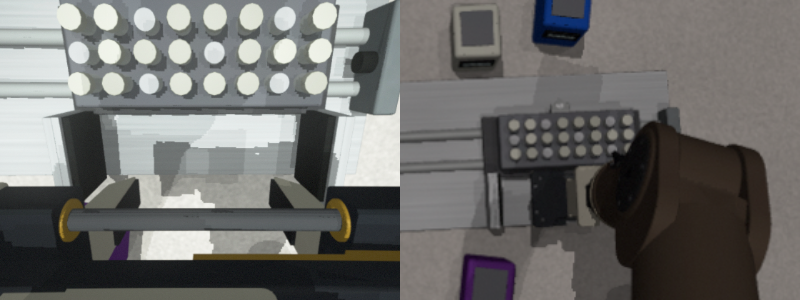

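Wrist view: the fingers (120,220 and 290,220) sit centred between the two black pads (≈105 and 297), clear on both sides. I'll descend now.

```bash

python3 -m handwheel '[[0.1,-0.1,0.6,0,0,0],[0.08,0,0.7,0,0,0],[0,0,0.8,0,0,0],[0,0,0.8,0,0,0],[0,0,0.7,0,0,0],[0,0,0.6,0,0,0],[0,0,0,0,0,0]]'
python3 - <<'E'
from h import *
tool(-.056,-.143,.06)
w=get_image("wrist")['image'];cv2.imwrite("pics/w2.png",w[:,:,::-1])
E
```

```text
clock: 3.83
position: [0.5151, -0.2469, 0.0614]
ee_rot: [-3.141, -0.03, 0.004]
force: [-0.9, 0.2, 0.5]
width: 1.002
gripper_force: 0.0
t 3.8333 track xy -0.0553 -0.1886 z 0.0614 F [-0.91  0.25  0.45]
shift units [-0.05 -2.28  0.07] turn units [-0.01  0.04 -0.06]
```

View pics/w2.png

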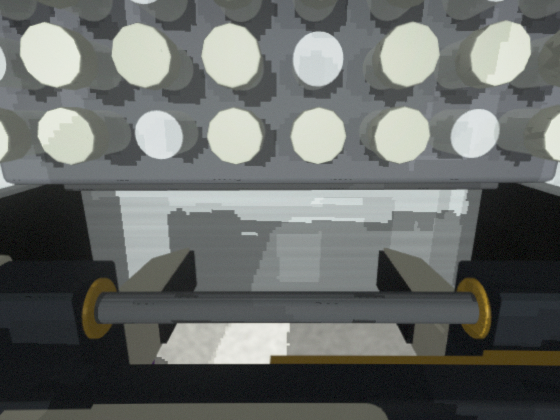

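```bash
cat >> h.py <<'E'
def und(c,im):
    K=np.array([[c['fx'],0,c['cx']],[0,c['fy'],c['cy']],[0,0,1]]); return cv2.undistort(im,K,np.array([c['k1'],0,0,0,0.])),K
def track(c,box=(316,176,44,44),q0=.022,z=.1,ref="pics/top0.png"):
    g,K=und(c,cv2.cvtColor(c['image'],cv2.COLOR_RGB2GRAY)); r,_=und(c,cv2.imread(ref,0))
    x,y,w,h=box; S=cv2.matchTemplate(g[y-10:y+h+14],r[y:y+h,x:x+w],cv2.TM_CCOEFF_NORMED)
    _,s,_,(mx,my)=cv2.minMaxLoc(S)
    sub=0
    if 0<mx<S.shape[1]-1:
        a,b,d=S[my,mx-1:mx+2]; sub=.5*(a-d)/(a-2*b+d)
    def P(px,py):
        v=Rm(c['orientation'])@np.linalg.inv(K)@[px,py,1]; o=np.array(c['position']); return (o+v*(z-o[2])/v[2])[:2]@u
    return round(q0+P(mx+sub,my+y-10)-P(x,y),4),round(float(s),3)
def look(tag):
    c=get_image("top"); s=observe(); r=np.array(s['position'])[:2]-O
    cv2.imwrite(f"pics/{tag}.png",c['image'][:,:,::-1])
    print('clock after',s['clock'],'q',track(c),'tool tx,ty',(r@ex).round(4),(r@u).round(4),'dq0',s['dq'][0].round(3))
E
python3 -m handwheel '[[0,-0.2,0,0,0,0],[0,-0.4,0,0,0,0],[0,-0.4,0,0,0,0],[0,-0.3,0,0,0,0],[0,-0.2,0,0,0,0],[0,-0.15,0,0,0,0],[0,-0.1,0,0,0,0],[0,-0.1,0,0,0,0]]'
python3 -c "from h import *; look('a1')"
```

```text
clock: 4.55
position: [0.5162, -0.2091, 0.0628]
ee_rot: [3.141, 0.032, 0.0]
force: [0.0, -0.4, -0.7]
width: 0.996
gripper_force: 0.0
clock after 4.6 q (np.float64(0.0221), 0.951) tool tx,ty -0.0534 -0.1505 dq0 0.007
```

View pics/a1.png

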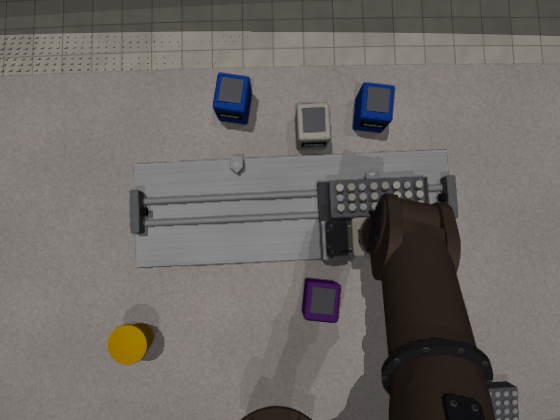

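```bash

python3 -m handwheel '[[0,-0.12,0.02,0,0,0],[0,-0.12,0.02,0,0,0],[0,-0.12,0.02,0,0,0],[0,-0.12,0.02,0,0,0],[0,-0.12,0,0,0,0]]'
python3 -c "from h import *; look('a2')"
```

```text
clock: 5.02
position: [0.5158, -0.1971, 0.061]
ee_rot: [3.141, 0.032, -0.0]
force: [0.3, -1.6, -0.8]
width: 1.001
gripper_force: 0.5
clock after 5.0667 q (np.float64(0.0224), 0.924) tool tx,ty -0.0534 -0.1384 dq0 0.004
```

```bash

python3 -m handwheel '[[0,-0.14,0,0,0,0],[0,-0.24,0,0,0,0],[0,-0.34,0,0,0,0],[0,-0.44,0,0,0,0],[0,-0.54,0,0,0,0],[0,-0.64,0,0,0,0],[0,-0.74,0,0,0,0],[0,-0.83,0,0,0,0]]'
python3 -c "from h import *; tool(-.056,-.04,.06)"
```

```text
clock: 5.73
position: [0.514, -0.1175, 0.0611]
ee_rot: [-3.141, -0.032, 0.0]
force: [-0.1, -0.0, -0.9]
width: 1.001
gripper_force: 0.3
t 5.7333 track xy -0.0534 -0.0593 z 0.0611 F [-0.14 -0.01 -0.89]
shift units [-0.13 -0.97  0.05] turn units [-0.    0.   -0.04]
```

```bash

python3 -m handwheel '[[0,-0.83,0,0,0,0],[0,-0.2,0,0,0,0]]'
python3 -c "from h import *; look('b1')"
python3 -m handwheel '[[0,0,0,0,0,0]]'
python3 -c "from h import *; look('b2')"
```

```text
clock: 5.9
position: [0.5138, -0.0938, 0.0612]
ee_rot: [-3.139, -0.039, 0.0]
force: [0.3, 0.7, 0.1]
width: 1.001
gripper_force: 0.0
clock after 5.95 q (np.float64(0.1375), 0.654) tool tx,ty -0.053 -0.0364 dq0 0.037
clock: 6.03
position: [0.5139, -0.0976, 0.0612]
ee_rot: [-3.141, -0.035, -0.0]
force: [-0.5, -0.2, 0.2]
width: 1.001
gripper_force: 0.0
clock after 6.0833 q (np.float64(0.1666), 0.794) tool tx,ty -0.053 -0.0404 dq0 0.018
```

```bash

python3 -m handwheel '[[0,-0.05,0,0,0,0],[0,-0.45,0,0,0,0],[0,-0.66,0,0,0,0],[0,-0.66,0,0,0,0],[0,-0.66,0,0,0,0]]'
python3 -c "from h import *; tool(-.056,.0906,.06)"
```

```text
clock: 6.5
position: [0.5128, -0.0485, 0.0611]
ee_rot: [-3.141, -0.03, -0.0]
force: [0.3, -0.1, -0.4]
width: 0.997
gripper_force: 0.0
t 6.5 track xy -0.053 0.0097 z 0.0611 F [ 0.3  -0.07 -0.45]
shift units [-0.17 -4.04  0.05] turn units [-0.   -0.   -0.06]
```

```bash

python3 -m handwheel '[[0,-0.62,0,0,0,0],[0,-0.57,0,0,0,0],[0,-0.52,0,0,0,0]]'
python3 -m handwheel '[[0,-0.47,0,0,0,0],[0,-0.42,0,0,0,0]]'
python3 -c "from h import *; tool(-.056,.0906,.06)"
```

```text
clock: 6.75
position: [0.512, -0.0135, 0.0611]
ee_rot: [-3.141, -0.032, 0.0]
force: [-1.1, 1.1, -0.6]
width: 1.001
gripper_force: 0.2
clock: 6.92
position: [0.5117, 0.0039, 0.0611]
ee_rot: [3.141, 0.032, -0.0]
force: [-0.1, 0.3, 0.3]
width: 1.001
gripper_force: 0.1
t 6.9167 track xy -0.0528 0.0622 z 0.0611 F [-0.08  0.31  0.32]
shift units [-0.16 -1.42  0.06] turn units [ 0.    0.   -0.04]
```

```bash

python3 -m handwheel '[[0,-0.36,0,0,0,0],[0,-0.3,0,0,0,0],[0,-0.24,0,0,0,0],[0,-0.18,0,0,0,0],[0,-0.13,0,0,0,0],[0,-0.08,0,0,0,0],[0,-0.04,0,0,0,0],[0,-0.01,0,0,0,0]]'
python3 -c "
from h import *
look('c1'); tool(-.056,.0906,.06)"
```

```text
clock: 7.58
position: [0.5113, 0.0297, 0.0611]
ee_rot: [3.141, 0.032, 0.0]
force: [0.2, -0.4, 0.2]
width: 1.001
gripper_force: 0.1
clock after 7.6333 q (np.float64(0.3247), 0.562) tool tx,ty -0.0527 0.0879 dq0 0.002
t 7.6333 track xy -0.0527 0.0879 z 0.0611 F [-0.46  0.45  0.07]
shift units [-0.17 -0.14  0.06] turn units [ 0.   -0.   -0.05]
```

View pics/c1.png

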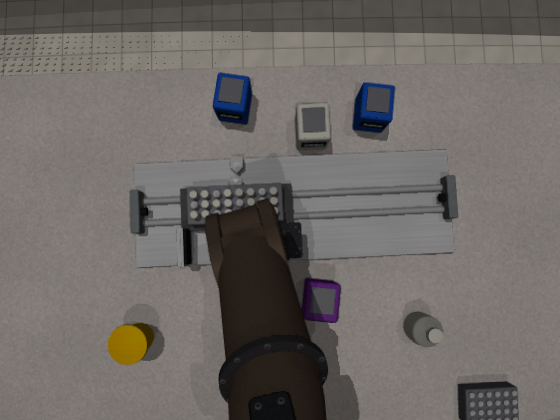

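It has stopped with the pointer (236,178) almost at the mark (237,163). I'll let it settle and measure it.

```bash

python3 -m handwheel '[[0,0,0,0,0,0],[0,0,0,0,0,0],[0,0,0,0,0,0]]'
python3 - <<'E'
from h import *
d=[]
for n in("top","scene"):
    c=get_image(n); s=observe(); im=c['image'][:,:,::-1]
    cv2.imwrite(f"pics/{n}d.png",im)
    for k,z in(("pointer",.047),("mark",0.)):
        for r in place_of(k,n)[:2]:
            p=np.array(r['point'])*[560,420]; P=at(c,r['point'],z)[:2]-O
            print(n,k,round(r['score'],2),p.round(1),'tx,ty',(P@ex).round(4),(P@u).round(4))
    x,y=(216,145) if n=="top" else (256,245)
    d.append(cv2.resize(im[y:y+50,x:x+50],(390,390),interpolation=cv2.INTER_CUBIC))
cv2.imwrite("pics/d.png",np.hstack(d)); print(s['clock'])
a=cv2.imread('pics/c1.png',0);b=cv2.imread('pics/topd.png',0)
print('shift c1->d',cv2.phaseCorrelate(a[178:205,178:290].astype(float),b[178:205,178:290].astype(float)))
E
```

```text
clock: 7.88
position: [0.5113, 0.0296, 0.0611]
ee_rot: [3.141, 0.031, 0.0]
force: [0.9, -1.2, -0.3]
width: 0.999
gripper_force: 0.0
top pointer 0.58 [233.6 172.7] tx,ty 0.1108 0.1358
top mark 0.49 [234.3 173.5] tx,ty 0.1168 0.1383
scene pointer 0.63 [292.2 270.6] tx,ty 0.0934 0.1364
scene mark 0.48 [284.8 283.1] tx,ty 0.1012 0.1228
scene mark 0.17 [228.4 149.8] tx,ty -0.2687 -0.2805
8.0833
shift c1->d ((0.31878669060115783, 0.4651149076022154), 1.0332845293060562)
```

View pics/d.png

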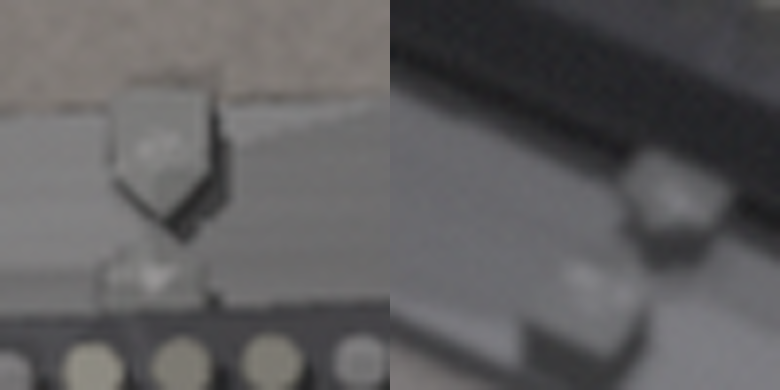

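```bash
python3 - <<'E'
from h import *
c=get_image("top")
cv2.imwrite("pics/tope.png",c['image'][:,:,::-1])
def ty(px,py,z): 
    P=at(c,[(px+.0)/560,(py+.0)/420],z)[:2]-O; return (P@ex).round(4),(P@u).round(4)
f=lambda x,y:(216+x/7.8-.45,145+y/7.8-.45)
print('mark tip',ty(*f(162,217),.026),'body',ty(*f(161,130),.026))
for z in(.044,.047,.05): print('pointer',z,ty(*f(155,242),z),ty(*f(154,285),z))
E
```

```text
mark tip (np.float64(0.1149), np.float64(0.1311)) body (np.float64(0.1418), np.float64(0.1303))
pointer 0.044 (np.float64(0.1044), np.float64(0.132)) (np.float64(0.0914), np.float64(0.1328))
pointer 0.047 (np.float64(0.1039), np.float64(0.1318)) (np.float64(0.0909), np.float64(0.1326))
pointer 0.05 (np.float64(0.1034), np.float64(0.1315)) (np.float64(0.0905), np.float64(0.1323))
```

The pointer is within about 1 mm of the mark (0.132 vs 0.131 m along the track). Next I'll let go: centre the tool in the gap, then raise it.

```bash

python3 -m handwheel '[[0,-0.05,0,0,0,0],[0,-0.15,0,0,0,0],[0,-0.35,0,0,0,0],[0,-0.5,0,0,0,0],[0,-0.5,0,0,0,0],[0,-0.4,0,0,0,0],[0,-0.2,0,0,0,0],[0,0,0,0,0,0]]'
python3 -m handwheel '[[0,0,-0.4,0,0,0],[0,0,-0.8,0,0,0],[0,0,-1,0,0,0],[0,0,-1,0,0,0],[0,0,-1,0,0,0],[0,0,-1,0,0,0],[0,0,-1,0,0,0],[0,0,-0.5,0,0,0]]'
python3 -m handwheel '[[-1,0,-0.5,0,0,0],[-1,0,0,0,0,0],[-1,0,0,0,0,0],[-0.6,0,0,0,0,0],[0,0,0,0,0,0],[0,0,0,0,0,0]]'
python3 - <<'E'
from h import *
c=get_image("top"); im=c['image'][:,:,::-1]; cv2.imwrite("pics/topf.png",im)
a=cv2.imread('pics/topd.png',0);b=cv2.imread('pics/topf.png',0)
for y0,y1,x0,x1 in((165,205,180,290),(168,190,225,250)):
    print(cv2.phaseCorrelate(*[g[y0:y1,x0:x1].astype(np.float64) for g in(a,b)]))
cv2.imwrite("pics/f.png",np.hstack([cv2.resize(im[145:195,216:266],(390,390),interpolation=2),cv2.resize(im[140:280,160:300],(390,390))])); tool(-.056,.09,.06)
E
```

```text
clock: 8.9
position: [0.5103, 0.0747, 0.0611]
ee_rot: [-3.141, -0.036, -0.0]
force: [-0.2, -0.7, -0.5]
width: 1.002
gripper_force: 0.0
clock: 9.57
position: [0.5113, 0.0724, 0.198]
ee_rot: [-3.141, -0.03, -0.005]
force: [0.5, 0.1, -0.0]
width: 1.001
gripper_force: 0.0
clock: 10.07
position: [0.4385, 0.0711, 0.2053]
ee_rot: [3.141, 0.032, 0.001]
force: [-0.5, -1.1, 1.1]
width: 0.999
gripper_force: 0.0
((0.077439485137198, 0.03469093066373219), 0.8190230191679274)
((0.399528128370104, -0.15416246292314284), 0.9876617896386546)
t 10.1167 track xy -0.1238 0.1312 z 0.2053 F [ 0.28 -0.36  0.24]
shift units [3.39 2.05 7.27] turn units [-0.   -0.01 -0.05]
```

View pics/f.png

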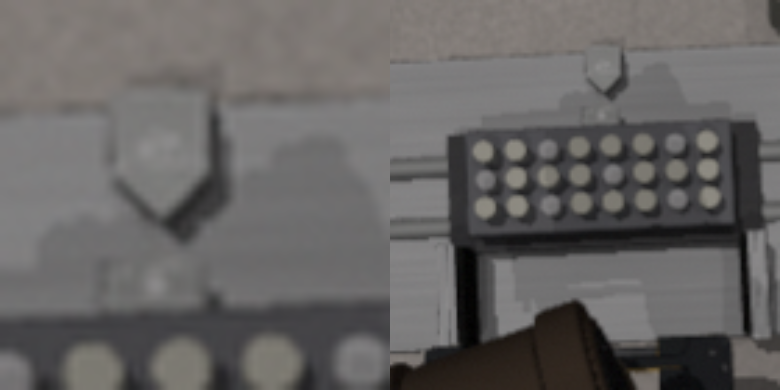

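After release the carriage hasn't moved. The pointer is at about (236,176) in the full top image, under the mark's tip at (237,173), and the tool is clear of everything.

```bash
python3 -c "from cell import *; print(sign_off())"
```

```text
the job is handed in; nothing more can be done
None
```

The job is handed in: the carriage passed the reader at about 0.21 m/s, stopped about 1 mm past the index mark by the top camera without reaching the end stop, and stayed there after I let go. The arm is clear of everything, at about 10 s of the 38 s allowed.

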